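# Unlatch the vice guard and take out the milled block

## Robot

A 6-joint arm with a two-finger parallel gripper is mounted at the origin on a cart in front of the work surface, level with it; the furniture and walls round the work are solid. World frame = base frame: x ahead of the robot, y to its left, z up, the work surface at z = 0. Lengths are in m, angles in rad, forces in N, time in s.
With the tool pointing down it reaches from about 0.275 to 0.775 m from the base axis. Payload 14.6 kg.
Tool frame: the origin (TCP) lies at the very end of the fingers, on their centre line; the grasp point (between the pads) lies 19 mm behind it (bot.grip_point_offset is the distance from the TCP to the grasp point, in m); z points along the fingers, y is the line along which they close (so a half turn about z gives the same grasp; the last joint's range is limited). The gripper opens to 85 mm and grips with 20 to 120 N. Pads are 22 mm wide; open, the fingers measure 114 mm over their backs; the gripper's body (76 mm by 85 mm) begins 54 mm behind the grasp point. The pads swing forward as they close: fully open they stand 13 mm farther back than shut.
Start: joints at [-0.155, 0.263, -0.048, 1.259, 0, 1.415], TCP at [0.525, -0, 0.231] pointing down, gripper open.
Joint ranges: [-2.65, 2.65], [-0.89, 1.7], [-1.18, 1.37], [-2.13, 2.11], [-1.35, 1.29], [-3.14, 3.14]. Speed limits (rad/s): [1.89, 1.89, 2.57, 2.79, 3.14, 3.14].

## Interface

Orientations are given as a rotation vector (axis times angle).
In Python, from workcell import bot gives the robot as it stands. Calls block until the motion is done:
- bot.reach(position, orientation): joint-space move of the TCP to a pose.
- bot.movel(position, vel=0.15, rotation=None, guard=None): straight line of the TCP; rotation=None keeps the orientation; vel is the mean speed in m/s. With guard (N) it stops when the force on the tool has changed by that much, and returns True; else False.
- bot.set_joints(angles): joint-space move.
- bot.gripper_to(opening): finger opening in m; the grip force is fixed at half the most; returns when the fingers have stopped.
- bot.pause(seconds).
- bot.inverse_kinematics(position, orientation): joint angles nearest the present ones, or None.
- bot.get_state(): the state.
- bot.get_image(name): name is "scene" or "side" or "wrist"; returns a dict with "frame" (480x640x3 uint8, red, green, blue), "fx", "fy", "cx", "cy" (pixels), "R" (3x3) and "t" (3): a world point X has camera coordinates R X + t; the wrist camera has in their place "tool_from_camera" (4x4, takes a point from camera to tool coordinates, whose origin is the TCP and whose axes are the flange's). Camera axes: x right, y down, z forward; pixel columns grow to the right and rows downward; lengths in m; the calibration is good to about 2 mm. The wrist camera is an equidistant fisheye: a pixel r from the principal point sees the ray r / f radians off the axis. A picture is of the moment at which its call begins: read the wrist's pose just before it. There is no depth.
A pose or a line that the arm cannot do raises bot.Unreachable and nothing moves.
- bot.sign_off(): hands the job in; it is judged then, once.
Trained networks look in a picture, given as the dict that the camera call returned (one of the last four; its "shot" number tells which), for a name from the list of things; names that differ only in an ending like _2 or _b are one class to them, and where a whole thing is asked for, a point or a joint stands for the part that bears it (a point fixed in the world has none). Each returns a list of dicts, best first, with "confidence" (0 to 1); they miss things now and then, are a little off and sometimes report something else, mostly with a low value. They report only what shows in the picture. A call takes as long as a camera call.
- bot.cut_out(picture, name): "region" (480x640 bool, what is visible of it) and "position" ([row, column] in pixels, amid what is visible of it).
The state is a dict: "time": time; "joint_positions": joint angles; "qd": joint speeds; "effort": joint torques, N m; "eef_pos": TCP position; "tcp_rot": TCP orientation; "wrist_force": force on the tool from outside, world axes, zero at the start; "torque": the same for the moment, N m; "opening": finger opening in m; "grip_force": force on a finger pad.
Only numpy, scipy, OpenCV 4.12 (cv2) and the standard library are available. Lean on these libraries where they do the work, as an engineer would, in place of code of your own. Each camera call takes 0.05 s, during which the arm holds its last target. There are 200 camera calls.

## Task

The block in the guarded vice is finished. Lift the gravity latch bar of the clear guard by its thumb tab and swing the guard wide open, about square to where it stood; slide the vice's moving jaw right back off the block, then lift the block out and stand it upright on the floor of the shallow sheet tray, setting it down rather than dropping it. Leave the guard and the jaw open and the things round about where they stand.

Things in the scene. Friction and masses are not known exactly. Their poses are not given: they have to be found in the camera images.
- guard_base: Grey base plate, 220 x 170 x 8 mm, fixed to the bench; carries the vice, the guard gate, its hinge post (145 mm tall) and the catch post. Origin at bench level on the vice's centre line; x points along the vice away from the screw's tee bar (the tee bar is at the robot's side), y to the left, z up. The hinge axis is at x +85, y +70 mm.
- vice_bed (a point): Point on the vice's bed, 26 mm above the bench, midway across the vice and 25.5 mm from the fixed jaw's face. The fixed jaw is the far one (base +x side). Both jaws are about 96 mm long in base y and their tops are 58 mm above the bench.
- guard_gate (a joint): Clear upright gate, 170 mm long, left of the vice; a clear visor from its top (110 to 118 mm up, 125 mm deep) covers the jaws. 0 = closed, along base -x from the hinge; to 1.75 rad as the free end swings out to base +y (clockwise from above). Friction 0.06 N m: it stays where left. Past 1.2 is wide open. The latch bar in its catch blocks it.
- gate_hinge (a point): Point on the gate's vertical hinge axis, 110 mm above the bench.
- latch_bar (a joint): Gravity latch bar on the gate's outer face: steel, 178 x 8 x 18 mm, along the gate, pivoted on the gate at latch_pivot. 0 = down, its free end (away from the hinge) in the catch's slot; grows as that end lifts, to 0.45 rad. From about 0.12 rad it clears the catch; it falls back by its weight (0.15 kg) when let go.
- latch_pivot (a point): The bar's pivot on the gate: a level axis square to the gate, 40 mm from the hinge axis along the gate, 12 mm outside its plane, 110 mm above the bench.
- catch_slot (a point): Bottom of the catch's slot, in the fixed post (20 x 40 mm, 117 mm tall) beyond the gate's free end; the slot is open at the top, with cheeks 18 mm high on both sides of the bar's end.
- latch_tab (a point): Middle of the upright thumb tab on the latch bar, 15 mm below its top, about 150 mm above the bench when down. Steel plate 10 mm thick across the gate (grasp there), 30 mm long along the gate, 46 mm tall above the bar. 100 mm farther from the hinge than the bar's pivot, and 40 mm higher; 140 mm from the hinge axis along the gate.
- vice_jaw (a joint): Moving jaw of the drill vice, nearer the tee bar, 30 mm thick: its screw is slack, it slides with about 2 N along base -x as the value grows, 0 to 0.030 m. It starts close to the block (about 0.005); 0.022 or more is well back. Stays where left.
- jaw_face (a point): Middle of the top edge of the moving jaw's clamping face, 57 mm above the bench; the face spans 48 mm either side in base y and 30 mm down. Beside the block there is free space between the jaws (about 50 mm in x) for closed fingertips to push the face back.
- milled_block: Finished aluminium block, stepped: foot 50 (x, between the jaws) x 36 (y) x 34 mm tall, on it a head 32 (x) x 36 (y) x 26 mm; 60 mm tall in all, 0.25 kg. Origin at the centre of its underside, z up; stands on the vice bed with 36 mm faces free to grasp along y.
- sorting_tray: Shallow yellow sheet-metal tray, 144 (x) x 204 (y) x 23 mm with a notch in the +x rim, walls 8 mm, floor 2 mm thick; loose. Origin at the centre of its underside; stands right beside the vice, its long side pointing away from the robot.
- tin: Bystander: white screw-lid tin, 73 mm across, 32 tall; near the bench's right end. Origin at the centre of its underside.
- measure: Bystander: tape measure, 38 x 80 x 62 tall; behind the tin, at the bench's right end. Origin at the centre of its underside.

How it is judged:
On the way, in this order (a step that is already met when the one before it is completed fails the run):
1. the latch bar is lifted clear of its catch while the gate is still closed (value of joint latch_bar above 0.12 rad and value of joint guard_gate below 0.1 rad), for 0.1 s.
2. the gate is swung wide open (past 1.2 rad) (value of joint guard_gate above 1.2 rad), for 0.2 s.
3. the moving jaw is slid back (past 0.020 m) with the block still standing in the vice (value of joint vice_jaw above 0.02 m and height (world z) of milled_block below 0.04 m and horizontal distance between milled_block and guard_base below 0.06 m), for 0.2 s.
4. the block is lifted out above the jaws (height (world z) of milled_block above 0.065 m), for 0.1 s.
At the end, for the whole second after the job is handed in: The block stands upright (within 0.1 rad) and at rest on the tray's floor (underside within 10 mm of the tray's underside, centre within 50 mm in the tray's x and 80 mm in its y of the middle), the tray flat; the gate is still open past 1.2 rad and the jaw back past 0.018 m (value of joint guard_gate above 1.2 rad and value of joint vice_jaw above 0.018 m and x of milled_block in the frame of sorting_tray between -0.05 and 0.05 m and y of milled_block in the frame of sorting_tray between -0.08 and 0.08 m and z of milled_block in the frame of sorting_tray below 0.01 m and angle between milled_block's own z axis and vertical below 0.1 rad and linear speed of milled_block below 0.02 m/s and angle between sorting_tray's own z axis and vertical below 0.05 rad); the robot touches nothing.
It fails at once if the block is dropped (it moves faster than 0.6 m/s with no finger touching it) (linear speed of milled_block above 0.6 m/s and contact force between milled_block and the fingers below 0.1 N).
It fails at once if the tin is shifted more than 40 mm (distance of tin from where it was at the start of the episode above 0.04 m).
It fails at once if the measure is shifted more than 40 mm (distance of measure from where it was at the start of the episode above 0.04 m).
It also fails if it takes over 64 s, if anything falls off the work surface, if the arm or the gripper's body presses on something with over 40 N, if the wrist force passes 120 N, or if a joint passes its speed limit or range.

## Working session

There is one attempt and no reset: what is moved stays moved. The work goes in short steps, each a Python script; the robot and the scene stay as the last script left them, time stands still between calls to the robot, and variables do not carry over. Pictures are saved under pics/ and viewed, at most 12 in all, crops included, and the job is handed in when it is done.

```bash
mkdir -p pics; ls; cat > h.py <<'E'
import numpy as np, cv2
from workcell import bot
def save(p,n): cv2.imwrite('pics/'+n,cv2.cvtColor(p['frame'],cv2.COLOR_RGB2BGR))
def ray(p,rc):
    R=np.array(p['R']);t=np.array(p['t'])
    d=R.T@np.array([(rc[1]-p['cx'])/p['fx'],(rc[0]-p['cy'])/p['fy'],1]); return -R.T@t,d
def atz(p,rc,z):
    o,d=ray(p,rc); return o+d*(z-o[2])/d[2]
def tri(ps,rcs):
    A=np.zeros((3,3));b=np.zeros(3)
    for p,rc in zip(ps,rcs):
        o,d=ray(p,rc);d=d/np.linalg.norm(d);M=np.eye(3)-np.outer(d,d);A+=M;b+=M@o
    return np.linalg.solve(A,b)
def proj(p,X):
    c=np.array(p['R'])@np.array(X)+np.array(p['t']); return np.array([p['fy']*c[1]/c[2]+p['cy'],p['fx']*c[0]/c[2]+p['cx']])
E
python3 - <<'E'
from h import *
s=bot.get_image('scene');d=bot.get_image('side')
save(s,'s0.png');save(d,'d0.png')
for p in (s,d):
    print('cam',ray(p,(240,320)))
    for n in ['guard_base','latch_tab','milled_block','sorting_tray','vice_jaw','jaw_face','gate_hinge','catch_slot','latch_pivot','vice_bed']:
        try: r=bot.cut_out(p,n)
        except Exception as e: print(n,e);continue
        for q in r[:2]:print(n,round(q['confidence'],2),np.round(q['position'],1),q['region'].sum())
print(bot.get_state())
E
```

```text
pics
workcell.py
cam (array([ 0.00629019, -0.75087506,  0.78918891]), array([ 0.44233282,  0.65420692, -0.6135464 ]))
guard_base 0.81 [228.5 272. ] 5418
milled_block 0.54 [226.3 298.5] 209
sorting_tray 0.76 [276.3 327.1] 3514
vice_jaw 0.8 [235.3 279.2] 382
vice_jaw 0.64 [209.6 269.8] 2314
jaw_face 0.83 [234.5 282.9] 418
gate_hinge 0.91 [208.3 270.2] 2495
gate_hinge 0.68 [342.1 344.9] 1028
catch_slot 0.93 [225.8 272.2] 5493
catch_slot 0.46 [233.9 281.4] 432
latch_pivot 0.56 [197.3 251.4] 322
vice_bed 0.77 [225.6 270.4] 5574
cam (array([ 0.06065298, -1.03541038,  0.66141157]), array([ 0.3785092 ,  0.81335735, -0.44216252]))
latch_tab 0.91 [203.6 250.6] 399
milled_block 0.59 [236.4 287.7] 353
sorting_tray 0.9 [287.2 312.8] 3321
sorting_tray 0.34 [202.9 252.8] 390
vice_jaw 0.84 [242.9 277.3] 455
jaw_face 0.91 [245.3 272.2] 458
gate_hinge 0.93 [215.6 268.2] 2141
catch_slot 0.84 [234.2 264.5] 5186
latch_pivot 0.81 [201.1 253.6] 357
vice_bed 0.74 [235.5 265.3] 5035
{'time': 1.1, 'joint_positions': array([-1.55317894e-01,  2.63061367e-01, -4.82957396e-02,  1.25942128e+00,
       -3.98708637e-06,  1.41549827e+00]), 'qd': array([-0.00020407, -0.00097176,  0.00015617,  0.00097507,  0.00147562,
        0.00063877]), 'effort': array([-1.95215922e-03, -6.37436700e+01,  3.84778941e+01,  9.03664441e-04,
       -1.83412112e-04,  3.69336033e-05]), 'eef_pos': array([ 5.24993312e-01, -1.47222794e-05,  2.31299886e-01]), 'tcp_rot': array([2.22145159e+00, 2.22140753e+00, 1.15447159e-05]), 'wrist_force': array([ 0.04018486, -0.43029898,  0.35035536]), 'torque': array([-0.04101753,  0.01486025, -0.05147971]), 'grip_force': 0.0, 'opening': 0.08527092438960783}
```

```bash
python3 - <<'E'
import cv2,numpy as np
for n in 'sd':
    i=cv2.imread(f'pics/{n}0.png')[150:350,190:400]
    cv2.imwrite(f'pics/{n}0c.png',cv2.resize(i,None,fx=3,fy=3,interpolation=cv2.INTER_CUBIC)[:600])
E
```

```text
(no output)
```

View pics/s0c.png

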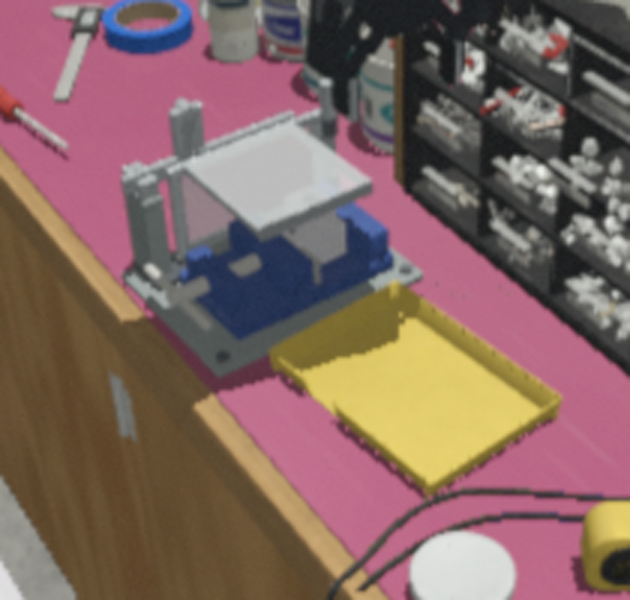

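View pics/d0c.png

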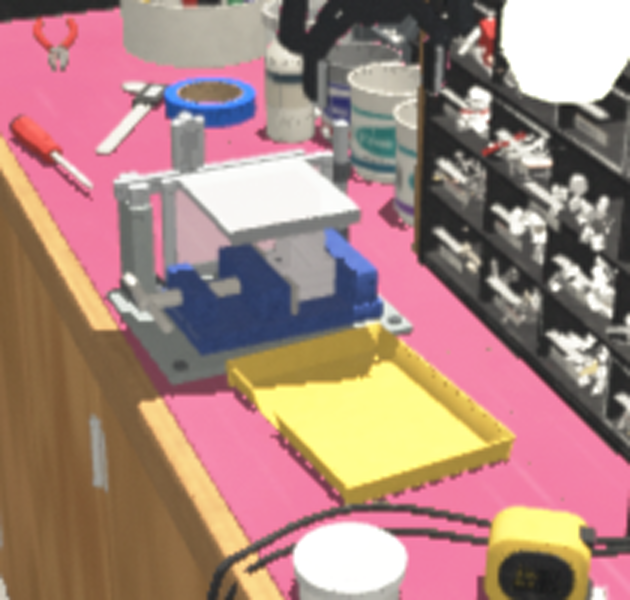

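```bash
cat > fit.py <<'E'
from h import *
from scipy.optimize import least_squares
s=bot.get_image('scene');d=bot.get_image('side')
P={(-.055,.082,.165):((185,105),(187,118)),(.085,.07,.145):((327,83),(341,124)),
(-.11,-.085,.008):((222,370),(172,378)),(.11,-.085,.008):((422,270),(410,323)),(-.11,.085,.008):((127,280),(110,296))}
def w(v,X): c,n=np.cos(v[2]),np.sin(v[2]);return np.array([v[0]+c*X[0]-n*X[1],v[1]+n*X[0]+c*X[1],X[2]])
def res(v): return np.concatenate([proj(p,w(v,X))-[150+q[1]/3,190+q[0]/3] for X,c in P.items() for p,q in zip((s,d),c)])
r=least_squares(res,[.45,0,0],loss='soft_l1');print(r.x,np.round(r.fun.reshape(-1,4),1))
for X,c in P.items():print(X,tri((s,d),[[150+q[1]/3,190+q[0]/3] for q in c]).round(3),w(r.x,X).round(3))
# tray corners near-left,near(-y)..,
for nm,p in (('s',s),('d',d)):
    m=bot.cut_out(p,'sorting_tray')[0]['region'].astype(np.uint8)
    c=max(cv2.findContours(m,0,2)[0],key=cv2.contourArea)[:,0]
    W=np.array([atz(p,(a[1],a[0]),.023)[:2] for a in c],np.float32)
    print('tray',cv2.minAreaRect(W),m.sum())
    if nm=='d':
        q=bot.cut_out(p,'latch_tab')[0];ys,xs=np.nonzero(q['region']);print('tab',ys.min(),ys.max(),xs.min(),xs.max())
print([[atz(p,(150+q[1]/3,190+q[0]/3),.023).round(3) for q in c] for p,c in ((s,((272,352),(395,285),(560,400),(432,487))),(d,((229,375),(377,325),(513,436),(350,492))))])
E
python3 fit.py
```

```text
[ 0.4869681   0.13314785 -0.00639806] [[-0.3 -4.8 -0.5 -4.8]
 [ 0.1 -3.4 -0.2 -4. ]
 [ 0.4 -0.2  0.1  0.4]
 [ 3.   4.7  3.1  4. ]
 [-3.9  1.8 -2.6  2.5]]
(-0.055, 0.082, 0.165) [0.442 0.207 0.165] [0.432 0.215 0.165]
(0.085, 0.07, 0.145) [0.583 0.201 0.143] [0.572 0.203 0.145]
(-0.11, -0.085, 0.008) [0.376 0.049 0.009] [0.376 0.049 0.008]
(0.11, -0.085, 0.008) [0.593 0.065 0.009] [0.596 0.047 0.008]
(-0.11, 0.085, 0.008) [0.367 0.207 0.008] [0.378 0.219 0.008]
tray ((0.49281543493270874, -0.0593685582280159), (0.15362228453159332, 0.2134995311498642), 6.388206481933594) 3613
tray ((0.4951605796813965, -0.06443609297275543), (0.15965044498443604, 0.2319280505180359), 7.393501281738281) 3451
tab 187 216 228 289
[[array([0.415, 0.03 , 0.023]), array([0.55 , 0.046, 0.023]), array([ 0.575, -0.151,  0.023]), array([ 0.436, -0.169,  0.023])], [array([0.412, 0.013, 0.023]), array([0.554, 0.048, 0.023]), array([ 0.579, -0.148,  0.023]), array([ 0.437, -0.172,  0.023])]]
```

```bash
cat >> h.py <<'E'
from scipy.spatial.transform import Rotation as Ro
def down(yaw=0): return (Ro.from_euler('z',yaw)*Ro.from_rotvec([np.pi,0,0])).as_rotvec()
def wrist():
    st=bot.get_state();p=bot.get_image('wrist')
    T=np.eye(4);T[:3,:3]=Ro.from_rotvec(st['tcp_rot']).as_matrix();T[:3,3]=st['eef_pos']
    p['W']=T@np.array(p['tool_from_camera']);return p
def wray(p,rc):
    u=np.array([(rc[1]-p['cx'])/p['fx'],(rc[0]-p['cy'])/p['fy']]);th=np.linalg.norm(u)
    d=np.append(np.sin(th)*u/th,np.cos(th));return p['W'][:3,3],p['W'][:3,:3]@d
def watz(p,rc,z): o,d=wray(p,rc);return o+d*(z-o[2])/d[2]
def wproj(p,X):
    c=p['W'][:3,:3].T@(np.array(X)-p['W'][:3,3]);r=np.hypot(c[0],c[1]);th=np.arctan2(r,c[2])
    return np.array([p['cy']+p['fy']*th*c[1]/r,p['cx']+p['fx']*th*c[0]/r])
E
python3 - <<'E'
from h import *
for yaw in (0,np.pi): print(yaw,bot.inverse_kinematics([.44,.13,.33],down(yaw)),bot.inverse_kinematics([.44,.207,.131],down(yaw)),bot.inverse_kinematics([.59,.34,.16],down(yaw-1.5)))
bot.reach([.40,.13,.33],down(0))
p=wrist();save(p,'w1.png');print(p['fx'],p['cx'],p['cy'],p['W'].round(3),bot.get_state()['time'])
for n in ['latch_tab','milled_block','vice_jaw','jaw_face','gate_hinge','sorting_tray','guard_base']:
    for q in bot.cut_out(p,n)[:1]:
        ys,xs=np.nonzero(q['region']);print(n,round(q['confidence'],2),np.round(q['position'],1),q['region'].sum(),ys.min(),ys.max(),xs.min(),xs.max())
E
```

```text
0 [ 0.10936189  0.13608217  0.05093627  1.48565042  0.         -3.03223076] [ 0.27195836  0.25310367 -0.34650549  0.97118717  0.         -2.8696343 ] [ 0.40326041  0.56037016  0.24256265  1.25298882  0.         -1.23833224]
3.141592653589793 [0.10936189 0.13608217 0.05093627 1.48565042 0.         0.10936189] [ 0.27195836  0.25310367 -0.34650549  0.97118717  0.          0.27195836] [0.40326041 0.56037016 0.24256265 1.25298882 0.         1.90326041]
371.64829954431775 319.8604637342822 235.1179175812305 [[ 0.    -0.945 -0.327  0.486]
 [-1.    -0.     0.     0.13 ]
 [-0.     0.327 -0.945  0.473]
 [ 0.     0.     0.     1.   ]] 5.0833
latch_tab 0.97 [151.  242.4] 2474 46 225 222 254
gate_hinge 0.78 [111. 299.] 19309 15 224 222 384
sorting_tray 0.58 [110.3 463.4] 16046 52 169 384 537
```

View pics/w1.png

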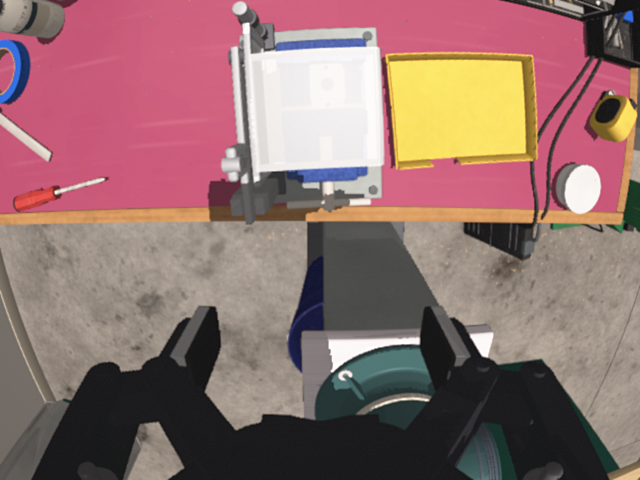

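```bash
python3 - <<'E'
import cv2
i=cv2.imread('pics/w1.png')[0:225,210:400]
cv2.imwrite('pics/w1c.png',cv2.resize(i,None,fx=2.65,fy=2.65,interpolation=cv2.INTER_CUBIC))
E
python3 - <<'E'
from h import *
p=wrist()
for n,rc,z in [('trFL',(57,386),.023),('trFR',(55,535),.023),('trNR',(161,537),.023),('trNL',(168,395),.023),('plF',(29,377),.008),('plN',(199,382),.008),('hinge',(11,240),.145),('tab',(160,232),.165),('visF',(47,381),.118),('visN',(165,384),.118)]:
    print(n,watz(p,rc,z).round(4))
E
```

```text
trFL [0.5541 0.0512 0.023 ]
trFR [ 0.5818 -0.1541  0.023 ]
trNR [ 0.4372 -0.1664  0.023 ]
trNL [0.4177 0.037  0.023 ]
plF [0.5923 0.0598 0.008 ]
plN [0.3744 0.0492 0.008 ]
hinge [0.5794 0.1995 0.145 ]
tab [0.4463 0.2039 0.165 ]
visF [0.5493 0.0726 0.118 ]
visN [0.4348 0.0677 0.118 ]
```

View pics/w1c.png

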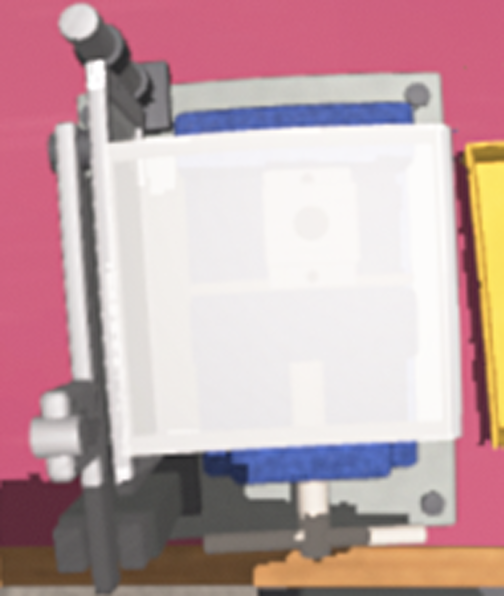

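```bash
cat >> h.py <<'E'
YAW=.045;HX=np.array([.581,.200,0]);B0=np.array([.499,.126,0])
RB=Ro.from_euler('z',YAW)
def base(x,y,z): return B0+RB.apply([x,y,z])
PIV=RB.apply([-.040,.012,0])+HX+[0,0,.110]
TAB=RB.apply([-.140,.012,0])+HX+[0,0,.150]
R0=Ro.from_rotvec(down(np.pi+YAW))
def tabpose(th,ph):
    "grip pose with bar lifted th and gate open ph"
    ax=RB.apply([0,1,0])
    L=Ro.from_rotvec(ax*th);g=PIV+L.apply(TAB+[0,0,.001]-PIV);G=Ro.from_euler('z',-ph)
    g=HX+G.apply(g-HX);R=G*L*R0
    return g+R.apply([0,0,bot.grip_point_offset]),R.as_rotvec()
def rep(): s=bot.get_state();print(round(s['time'],1),s['eef_pos'].round(4),'F',s['wrist_force'].round(1),'op',round(s['opening'],4),'gf',round(s['grip_force'],1))
E
python3 - <<'E'
from h import *
for th,ph in [(0,0),(.26,0),(.26,.5),(.26,1),(.26,1.45),(0,1.45)]:
    P=tabpose(th,ph);print(P[0].round(3),bot.inverse_kinematics(*P))
P,r=tabpose(0,0)
bot.reach(P+[0,0,.06],r);bot.gripper_to(.05)
print(bot.movel(P,.1,guard=8));rep()
s=bot.get_image('side');save(s,'d1.png')
w=wrist();save(w,'w2.png')
E
python3 - <<'E'
import cv2,numpy as np
a=cv2.resize(cv2.imread('pics/d1.png')[150:290,200:330],None,fx=3,fy=3);b=cv2.imread('pics/w2.png')
b=cv2.resize(b,(560,420));cv2.imwrite('pics/c2.png',cv2.resize(np.hstack([a,b]),None,fx=.83,fy=.83))
E
```

```text
[0.441 0.206 0.132] [ 0.26898977  0.25206843 -0.34410002  0.97462787  0.          0.22398977]
[0.45  0.206 0.157] [ 0.23619537  0.42499071 -0.04271287  1.35856019  0.04887314  0.18491721]
[0.469 0.268 0.157] [ 0.27639933  0.44551899 -0.00270047  1.31803322  0.17256226  0.71443954]
[0.515 0.314 0.157] [0.29434161 0.46626843 0.03901386 1.22739341 0.24639772 1.2389526 ]
[0.571 0.331 0.157] [0.28982701 0.48200473 0.06756886 1.12346203 0.25795699 1.69909426]
[0.57  0.34  0.132] [0.41543372 0.54065911 0.13012299 1.16026021 0.         1.82043372]
False
9.4 [0.4408 0.2058 0.1327] F [-0.2  0.   0.3] op 0.05 gf 0.0
```

View pics/c2.png

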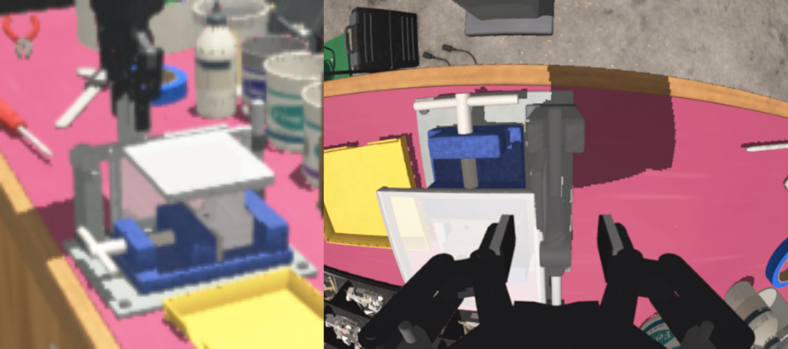

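```bash
python3 - <<'E'
from h import *
bot.gripper_to(.0);rep()
if bot.get_state()['opening']>.004:
    for th in (.09,.18,.26):
        P,r=tabpose(th,0);bot.movel(P,.05,rotation=r);rep()
    bot.pause(.2)
    s=bot.get_image('side');save(s,'d2.png');w=wrist();save(w,'w3.png')
    import cv2
    a=cv2.resize(s['frame'][150:290,200:330],None,fx=3,fy=3);b=cv2.resize(w['frame'],(560,420))
    cv2.imwrite('pics/c3.png',cv2.resize(np.hstack([a,b]),None,fx=.83,fy=.83)[:,:,::-1])
E
```

```text
9.9 [0.4407 0.2058 0.1326] F [-0.6  0.8  4.6] op 0.0092 gf 61.2
10.3 [0.4428 0.2059 0.141 ] F [-4.3  1.4  6.2] op 0.0091 gf 61.6
10.6 [0.446  0.206  0.1496] F [-4.5  0.2  7.5] op 0.009 gf 61.7
10.9 [0.4494 0.2062 0.1571] F [-4.5  1.3  7.4] op 0.0091 gf 61.8
```

View pics/c3.png

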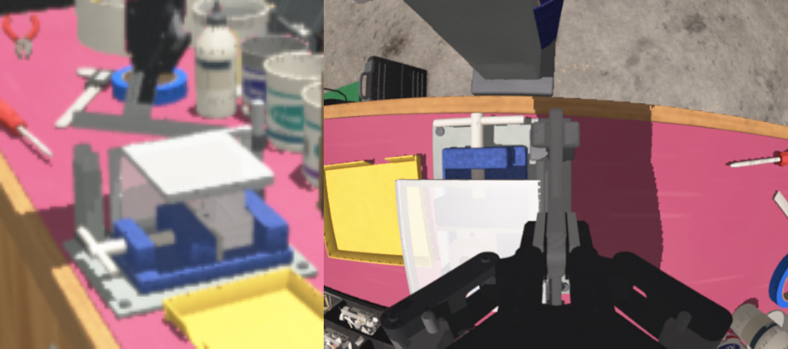

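```bash
python3 - <<'E'
from h import *
for ph in np.linspace(0,1.48,9)[1:]:
    P,r=tabpose(.26,ph);bot.movel(P,.12,rotation=r);rep()
    if np.linalg.norm(bot.get_state()['wrist_force'])>60: print('stop');break
else:
    P,r=tabpose(.05,1.48);bot.movel(P,.1,rotation=r);rep()
    bot.gripper_to(.04);rep()
    bot.movel(P+[0,0,.09],.2);rep()
    s=bot.get_image('scene');save(s,'s4.png')
    cv2.imwrite('pics/s4c.png',cv2.resize(s['frame'][150:350,190:400],None,fx=3,fy=3,interpolation=cv2.INTER_CUBIC)[:,:,::-1])
E
```

```text
11.6 [0.4528 0.2304 0.1572] F [-2.   1.9  5.4] op 0.0091 gf 61.3
11.9 [0.4605 0.2535 0.1572] F [-2.5  3.3  6.6] op 0.0088 gf 61.3
12.3 [0.4724 0.2748 0.1573] F [-3.   3.6  7.2] op 0.0092 gf 61.4
12.6 [0.488  0.2936 0.1574] F [-3.8  4.6  6.5] op 0.0097 gf 61.4
13.0 [0.5067 0.3093 0.1574] F [-2.7  6.5  7.6] op 0.0093 gf 61.3
13.3 [0.5281 0.3211 0.1576] F [-1.6  7.6  6.8] op 0.009 gf 61.3
13.7 [0.5514 0.3289 0.1577] F [-1.2  7.   6.3] op 0.0091 gf 61.2
14.0 [0.5756 0.3322 0.1577] F [0.8 7.5 6.7] op 0.0091 gf 61.1
14.4 [0.5739 0.3403 0.1369] F [-0.7  7.6  3.3] op 0.0089 gf 61.1
14.8 [0.5743 0.3384 0.1374] F [-0.6 -0.2 -0.3] op 0.0401 gf 0.0
15.4 [0.574  0.339  0.2266] F [-0.3 -0.2 -0.6] op 0.0399 gf 0.0
```

View pics/s4c.png

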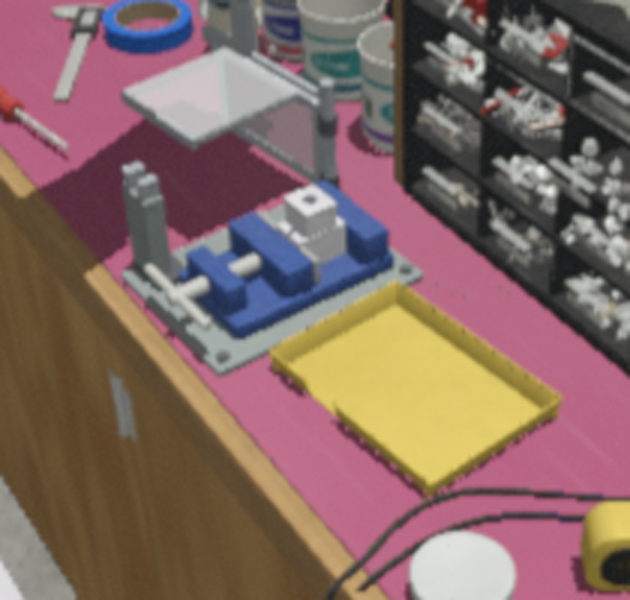

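```bash
python3 - <<'E'
from h import *
bot.reach([.44,.12,.29],down(np.pi/2+YAW))
p=wrist();save(p,'w5.png');print(p['W'].round(3)[:3]);rep()
for n in ['milled_block','vice_jaw','jaw_face','sorting_tray']:
    for q in bot.cut_out(p,n)[:1]:
        ys,xs=np.nonzero(q['region']);print(n,round(q['confidence'],2),np.round(q['position'],1),q['region'].sum(),ys.min(),ys.max(),xs.min(),xs.max())
# predicted: jaw face ends & block, drawn
im=p['frame'].copy()
for X in [base(.0,0,.086)]+[base(x,y,.058) for x in (-.030,) for y in (-.048,.048)]+[base(.0255,y,.058) for y in (-.048,.048)]:
    r,c=wproj(p,X);print(X.round(3),r.round(),c.round());cv2.circle(im,(int(c),int(r)),2,(255,0,0),-1)
cv2.imwrite('pics/w5o.png',im[:,:,::-1])
E
```

```text
[[ 0.999  0.043  0.015  0.438]
 [ 0.046 -0.944 -0.327  0.205]
 [ 0.     0.328 -0.945  0.432]]
16.5 [0.4407 0.1206 0.2894] F [0.7 0.7 0.4] op 0.0402 gf 0.0
milled_block 0.76 [196.1 389.7] 2017 173 218 365 413
vice_jaw 0.69 [186.5 352.1] 3083 142 234 334 371
jaw_face 0.78 [185.  349.2] 3111 142 235 334 371
sorting_tray 0.74 [302.  342.9] 10763 246 383 297 413
[0.499 0.126 0.086] 197.0 379.0
[0.471 0.077 0.058] 235.0 345.0
[0.467 0.173 0.058] 144.0 347.0
[0.527 0.079 0.058] 235.0 396.0
[0.522 0.175 0.058] 146.0 401.0
```

View pics/w5o.png

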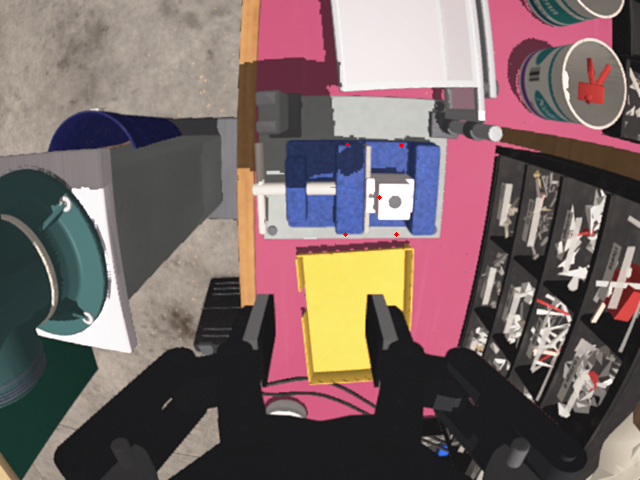

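```bash
python3 - <<'E'
from h import *
p=wrist()
cv2.imwrite('pics/w6.png',cv2.resize(p['frame'][130:250,240:450],None,fx=3.8,fy=3.8,interpolation=cv2.INTER_CUBIC)[:,:,::-1])
for n,rc,z in [('blk',(200,395),.086),('jf',(145,364),.058),('jf',(232,364),.058),('fix',(147,412),.058),('fix',(232,413),.058),('trayTL',(256,297),.023),('trayTR',(248,412),.023),('trayBL',(383,309),.023)]:
    X=watz(p,rc,z);print(n,X.round(4),RB.inv().apply(X-B0).round(4))
E
```

```text
blk [0.5144 0.1242 0.086 ] [ 0.0153 -0.0025  0.086 ]
jf [0.4836 0.173  0.058 ] [-0.0133  0.0476  0.058 ]
jf [0.4906 0.0808 0.058 ] [-0.0104 -0.0447  0.058 ]
fix [0.5333 0.1747 0.058 ] [0.0365 0.0471 0.058 ]
fix [0.5445 0.0834 0.058 ] [ 0.0435 -0.0446  0.058 ]
trayTL [0.4183 0.0354 0.023 ] [-0.0847 -0.0869  0.023 ]
trayTR [0.5559 0.0517 0.023 ] [ 0.0535 -0.0767  0.023 ]
trayBL [ 0.4391 -0.1632  0.023 ] [-0.0729 -0.2862  0.023 ]
```

View pics/w6.png

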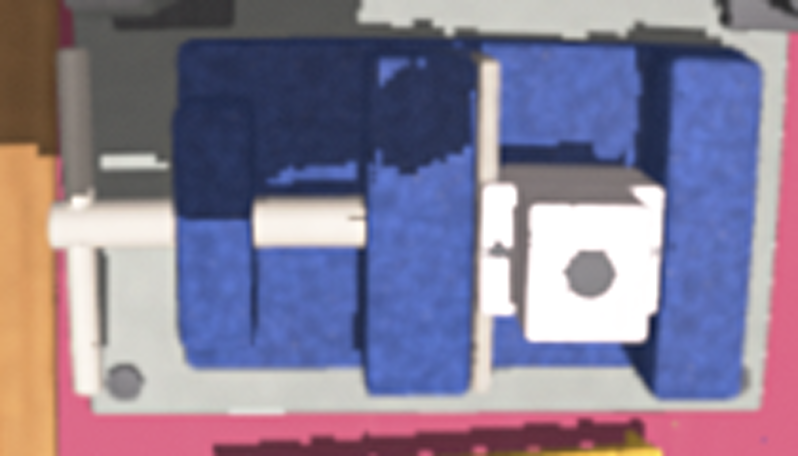

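```bash
python3 - <<'E'
from h import *
p=wrist()
for n,rc,z in [('blk',(201.6,395),.086),('jf',(145,371),.057),('jf',(233,368),.057),('fix',(146,416),.058),('fix',(234,412),.058),('vis',(88,342),.118),('vis',(80,475),.118)]:
    X=watz(p,rc,z);print(n,X.round(4),RB.inv().apply(X-B0).round(4))
r=down(np.pi/2+YAW)
bot.gripper_to(0)
T=base(.0175,-.036,.042)
bot.reach(T+[0,0,.10],r);rep()
print(bot.movel(T,.1,guard=8));rep()
if abs(bot.get_state()['eef_pos'][2]-.042)<.004:
    print(bot.movel(base(-.035,-.036,.042),.04,guard=10));rep()
    q=bot.get_state()['eef_pos'];bot.movel(q+RB.apply([.006,0,0]),.1);rep()
    bot.movel(bot.get_state()['eef_pos']+[0,0,.13],.25)
bot.reach([.44,.12,.29],r)
p=wrist();save(p,'w7.png')
cv2.imwrite('pics/w7c.png',cv2.resize(p['frame'][130:250,240:450],None,fx=3.8,fy=3.8,interpolation=cv2.INTER_CUBIC)[:,:,::-1])
E
```

```text
blk [0.5145 0.1225 0.086 ] [ 0.0154 -0.0042  0.086 ]
jf [0.4908 0.1733 0.057 ] [-0.006   0.0476  0.057 ]
jf [0.4951 0.0794 0.057 ] [-0.0059 -0.0463  0.057 ]
fix [0.5375 0.176  0.058 ] [0.0407 0.0482 0.058 ]
fix [0.5437 0.0809 0.058 ] [ 0.0426 -0.047   0.058 ]
vis [0.455  0.2252 0.118 ] [-0.0395  0.101   0.118 ]
vis [0.5713 0.2452 0.118 ] [0.0776 0.1158 0.118 ]
18.0 [0.5181 0.091  0.143 ] F [-0.1  0.2  0.6] op -0.0001 gf 0.0
False
19.2 [0.5185 0.0908 0.0426] F [ 0.5 -0.5 -0.4] op -0.0002 gf 0.0
True
20.1 [0.4783 0.0889 0.0423] F [4.7 0.8 2. ] op 0.0 gf 2.3
20.4 [0.4842 0.0892 0.0422] F [ 0.1 -0.5  0.2] op 0.0 gf 0.0
```

View pics/w7c.png

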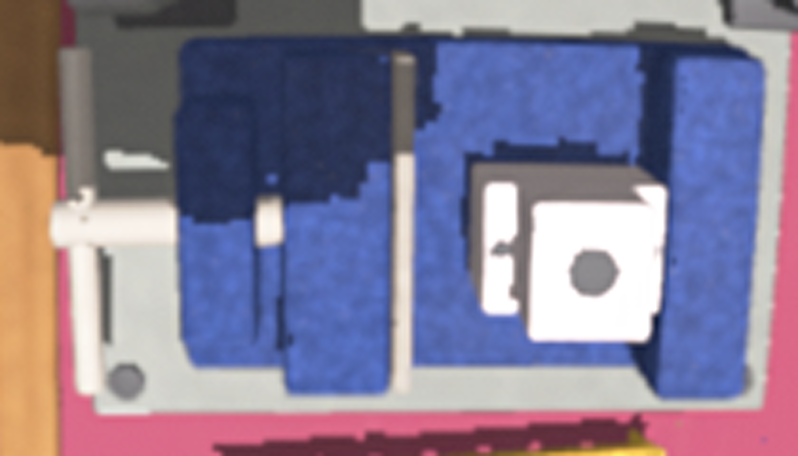

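```bash
python3 - <<'E'
from h import *
r=down(np.pi+YAW)
T=base(.0155,-.0035,.045)
bot.reach(T+[0,0,.12],r);bot.gripper_to(.065)
print(bot.movel(T,.1,guard=8));rep()
if bot.get_state()['eef_pos'][2]<.05:
    bot.gripper_to(.02);rep();z0=bot.get_state()['eef_pos'][2]
    if bot.get_state()['opening']>.03:
        bot.movel(T+[0,0,.02],.06);rep()
        bot.movel(T+[0,0,.095],.12);rep();bot.pause(.15)
        D=np.array([.499,-.06,0]);bot.movel(D+[0,0,.14],.2);rep()
        zt=z0-.024
        bot.movel(D+[0,0,zt+.015],.12);rep()
        print(bot.movel(D+[0,0,zt-.004],.02,guard=5));rep()
w=bot.get_image('side');save(w,'d8.png')
cv2.imwrite('pics/d8c.png',cv2.resize(w['frame'][150:350,190:400],None,fx=3,fy=3)[:,:,::-1])
E
```

```text
False
25.1 [0.5149 0.1233 0.0455] F [-1.6 -0.1  0.8] op 0.0648 gf 0.0
25.4 [0.5149 0.1232 0.0455] F [-2.5 -0.7  6.3] op 0.0355 gf 60.3
25.9 [0.5148 0.1232 0.0653] F [-0.1  0.  -2.1] op 0.0353 gf 59.9
26.7 [0.5143 0.1232 0.1393] F [-0.3 -0.5 -2.3] op 0.0355 gf 59.9
27.9 [ 0.4989 -0.0593  0.1399] F [-0.7  0.4 -1.6] op 0.0352 gf 59.9
28.9 [ 0.4994 -0.06    0.037 ] F [-0.3  0.6 -2. ] op 0.0357 gf 59.9
True
29.6 [ 0.4989 -0.06    0.0215] F [-3.4  0.9  9.5] op 0.0355 gf 61.0
```

View pics/d8c.png

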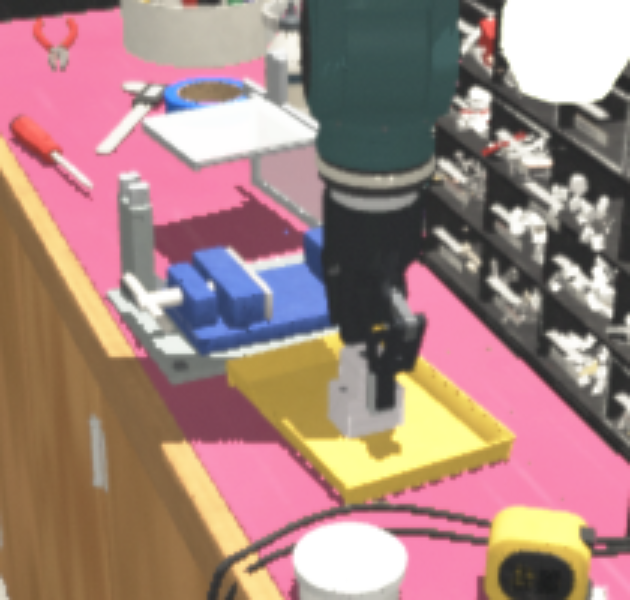

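The block stands in the tray, gripped and touching the floor; the jaw is back and the gate open. Next I release it and withdraw.

```bash
python3 - <<'E'
from h import *
bot.gripper_to(.06);rep()
p=bot.get_state()['eef_pos'];bot.movel(p+[0,0,.03],.06);bot.movel(p+[0,0,.18],.2);bot.pause(.5);rep()
w=bot.get_image('side')
cv2.imwrite('pics/d9c.png',cv2.resize(w['frame'][150:350,190:400],None,fx=3,fy=3)[:,:,::-1])
E
```

```text
30.0 [ 0.4984 -0.0599  0.021 ] F [ 0.1 -0.1  0.1] op 0.0602 gf 0.0
32.1 [ 0.4984 -0.0598  0.2009] F [-0.1 -0.2 -1.4] op 0.0604 gf 0.0
```

View pics/d9c.png

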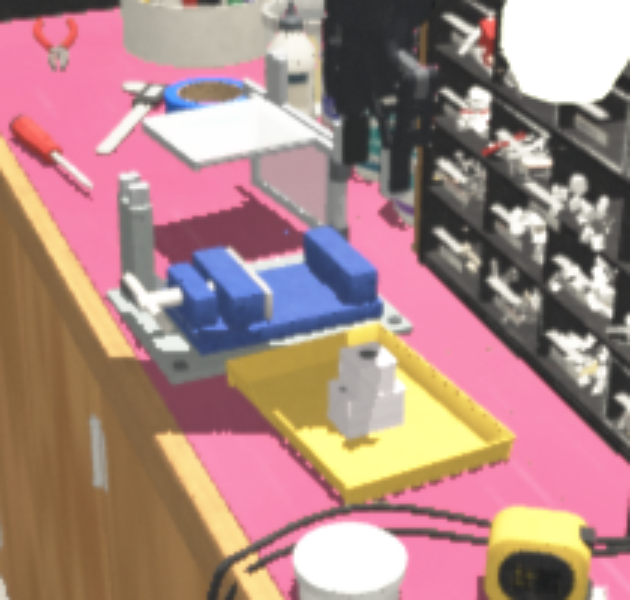

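The block stands upright near the middle of the tray at crop pixel (367, 400). The gate is open, the jaw is back and the gripper is clear.

```bash
python3 -c "
from workcell import bot
print(bot.sign_off())"
```

```text
the job is handed in; nothing more can be done
None
```

The job is handed in, with no verdict returned: the final picture shows the block upright on the tray floor, the guard wide open and the jaw fully back, at about 32 s of the 64 s allowed.

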